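# Set up the second level of a kiln hearth

## Robot

A 7-joint arm with a two-finger parallel gripper is mounted at the origin on a cart in front of the work surface, level with it; the furniture and walls round the work are solid. World frame = base frame: x ahead of the robot, y to its left, z up, the work surface at z = 0. Lengths are in m, angles in rad, forces in N, time in s.
With the tool pointing down it reaches from about 0.425 to 0.875 m from the base axis. Payload 4.7 kg.
Tool frame: the origin (TCP) lies midway between the tips of the shut fingers; the grasp point (between the pads) lies 19 mm behind it; z points along the fingers, x is the direction in which the jaws open and shut, and the axes are right-handed (so a half turn about z gives the same grasp; the last joint's range is limited). The gripper opens to 87 mm and grips with 3 to 60 N. Pads are 19 mm wide; open, the fingers measure 117 mm over their backs; the gripper's body (75 mm by 190 mm) begins 51 mm behind the grasp point.
Start: joints at [1.193, 0.321, -0.07, 1.45, 0.023, 1.371, -0.057], TCP at [0.248, -0.601, 0.223] pointing down, gripper open.
Joint ranges: [-2.86, 2.86], [-0.3, 2.09], [-1.38, 1.24], [0.06, 2.45], [-1.56, 4.7], [0.09, 2.05], [-2.69, 2.69]. Speed limits (rad/s): [2.57, 2.57, 3.14, 3.14, 3.14, 3.14, 3.14].

## Interface

Orientations are given as a rotation vector (axis times angle).
In Python, from bench import get_state, eyes, ticket gives the robot as it stands.
- The arm moves only by the tool carry_out, never from a script. Its argument "motion" is a list of rows, each a list of 2 entries, a list of its own where there are three numbers: the shift along the world's x, y, z in m, then the turn about the world's z in rad. A call has 1 to 20 rows; each row is the pose to reach, as a shift and turn from the pose commanded when the call began; what a row does not reach only later rows make up. A row lasts 1/10 s, in which the tool goes at most 50 mm and 8.59 degrees, less where a joint would pass 70% of its speed; a pose out of reach is approached as far as the arm can. A call with a gripper value outside its range is refused whole. "grip" is the gripper command: -1 is fully open, 1 is shut, values between are in proportion, set as the call begins (left out, the last holds). The fingers move at their own pace and stop on an object; "squeeze" is the grip in N (left out, the last holds). Time passes only in rows, so rows that repeat a pose let the fingers close. It gives the time, the measured TCP pose, the force and the opening at its end, in the units of the state.
- get_state(): the state, without advancing time (a new reading comes with each control period).
- eyes.get_image(name): name is "side" or "top"; returns a dict with "pixels" (400x640x3 uint8, blue, green, red), "mtx" (3x3 intrinsics, pixels), "extrinsics" (4x4, takes a point from camera to world coordinates). Camera axes: x right, y down, z forward; pixel columns grow to the right and rows downward; lengths in m; the calibration is good to about 2 mm. A picture is of the moment at which its call begins. There is no depth.
- ticket.close_job(): hands the job in, once; it reports no verdict.
The state is a dict: "time": time; "joint_positions": joint angles; "qd": joint speeds; "joint_torque": joint torques, N m; "position": TCP position; "tool_rot": TCP orientation; "ft_force": force on the tool from outside, world axes, zero at the start; "torque": the same for the moment, N m; "grip_width": opening from 0.0 (shut) to 1.0 (fully open).
Only numpy, scipy, OpenCV 4.12 (cv2) and the standard library are available. Lean on these libraries where they do the work, as an engineer would, in place of code of your own. Each camera call takes 0.05 s, during which the arm holds its last target. There are 200 camera calls.

## Task

Set up the second level on the kiln hearth: pick out the three clay kiln posts of equal height, stand one upright on each of the three bare ring marks in the hearth's white kiln wash, and only then lay the narrow kiln shelf on the three posts, level, centred and lengthwise over the hearth. Leave the odd posts (two short, one tall) standing where they are, and do not disturb the glass stack that already lies on the hearth.

Things in the scene. Friction and masses are not known exactly. Their poses are not given: they have to be found in the camera images.
- hearth: kiln hearth, fixed: firebrick in a steel tray, 240 x 116 mm, white-washed flat top 30 mm above the bench; a wire handle at each short end reaches 19 mm out, 14 mm high. Origin: centre of its underside, x along its length, y across, z up. Three bare brown ring marks, 26 mm wide, on the top, at (x, y) = (-85, 19), (-85, -19), (85, 0) mm: a pair at one end, a single one at the other
- post_a: one of the three equal tubular kiln posts, 58 mm tall; same grey-brown fired clay as the others; outer diameter 24 mm, bore 12 mm; stands upright on the bench; origin at the centre of its underside, z up its axis
- post_b: one of the three equal tubular kiln posts, 58 mm tall; same grey-brown fired clay as the others; outer diameter 24 mm, bore 12 mm; stands upright on the bench; origin at the centre of its underside, z up its axis
- post_c: one of the three equal tubular kiln posts, 58 mm tall; same grey-brown fired clay as the others; outer diameter 24 mm, bore 12 mm; stands upright on the bench; origin at the centre of its underside, z up its axis
- short_post_a: odd tubular kiln post, only 38 mm tall, to be left; same grey-brown fired clay as the others; outer diameter 24 mm, bore 12 mm; stands upright on the bench; origin at the centre of its underside, z up its axis
- short_post_b: odd tubular kiln post, only 38 mm tall, to be left; same grey-brown fired clay as the others; outer diameter 24 mm, bore 12 mm; stands upright on the bench; origin at the centre of its underside, z up its axis
- tall_post: odd tubular kiln post, 78 mm tall, to be left; same grey-brown fired clay as the others; outer diameter 24 mm, bore 12 mm; stands upright on the bench; origin at the centre of its underside, z up its axis
- kiln_shelf: narrow flat kiln shelf, dark grey, white wash on top, 212 mm long (its x), 64 mm wide (its y), 14 mm thick, 0.27 to 0.45 kg, lying flat on the bench; origin at the centre of its underside. Can be gripped across its width at mid-length. In place, its centre is over the hearth's centre, its length along the hearth's (either way round), its underside 88 mm above the bench
- glass_stack: stack of rose-coloured glass offcuts, 81 x 60 mm and 11 mm high, lying on the middle of the hearth, 81 mm side about along the hearth's length, loose; origin at the centre of its underside. The shelf goes over it
Things that resemble listed ones, but are neither listed nor needed, are in the scene too. Leave any orange or yellow look-alike of the post_c alone. Leave any pink look-alike of the post_b alone.

How it is judged:
By the outcome, as a careful person would: the job done as asked, in the order asked, and still so for the second after the job is handed in, with the robot touching nothing.
It also fails if it takes over 106 s, if anything falls off the work surface, if the arm or the gripper's body presses on something with over 40 N, if the wrist force passes 120 N, or if a joint passes its speed limit or range.

## Working session

There is one attempt and no reset: what is moved stays moved. The work goes in short steps, Python scripts to look and compute and a tool call to move; the robot and the scene stay as the last step left them, time stands still between calls to the robot, and variables do not carry over. Pictures are saved under pics/ and viewed, about 12 in all and at most 16, crops included, and the job is handed in when it is done.

Besides the shell and the picture viewer there is one more tool, called after "Call:" as a command line: name --argument value ..., lists and objects as JSON in quotes. carry_out: Moves the arm, as the interface text tells. Its arguments: {"type":"object","properties":{"motion":{"type":"array","items":{"type":"array"}},"grip":{"type":"number"},"squeeze":{"type":"number"}},"required":["motion"]}

```bash
mkdir -p pics; ls; cat > h.py <<'E'
import cv2,numpy as np
from bench import get_state,eyes,ticket
def snap(n,f=None):
    d=eyes.get_image(n); d['pixels']=np.ascontiguousarray(d['pixels'])
    if f: cv2.imwrite('pics/'+f,d['pixels'])
    return d
def ray(d,u,v):
    E=np.array(d['extrinsics']);K=np.array(d['mtx'])
    r=E[:3,:3]@np.linalg.solve(K,np.array([u,v,1.]));return E[:3,3],r/np.linalg.norm(r)
def onz(d,u,v,z):
    o,r=ray(d,u,v);return o+r*(z-o[2])/r[2]
def proj(d,p):
    E=np.linalg.inv(np.array(d['extrinsics']));q=np.array(d['mtx'])@(E[:3,:3]@np.array(p)+E[:3,3]);return q[:2]/q[2]
def tri(d1,p1,d2,p2):
    o1,r1=ray(d1,*p1);o2,r2=ray(d2,*p2)
    s=np.linalg.lstsq(np.c_[r1,-r2],o2-o1,rcond=None)[0]
    a=o1+r1*s[0];b=o2+r2*s[1];return (a+b)/2,np.linalg.norm(a-b)
E
python3 - <<'E'
from h import *
for n in('top','side'):
    d=snap(n,n+'0.png');print(n,np.round(d['mtx'],1).tolist(),np.round(d['extrinsics'],3).tolist())
print(get_state())
E
```

```text
pics
top [[367.7, 0.0, 320.1], [0.0, 367.7, 200.9], [0.0, 0.0, 1.0]] [[-0.003, -0.997, 0.082, 0.366], [-1.0, 0.003, -0.0, -0.081], [0.0, -0.082, -0.997, 1.226], [0.0, 0.0, 0.0, 1.0]]
side [[471.7, 0.0, 322.7], [0.0, 471.7, 195.8], [0.0, 0.0, 1.0]] [[-0.981, -0.106, 0.163, 0.292], [-0.195, 0.556, -0.808, 0.866], [-0.005, -0.824, -0.566, 0.717], [0.0, 0.0, 0.0, 1.0]]
{'time': 0.1, 'joint_positions': array([ 1.19310585,  0.32175046, -0.07009234,  1.45156733,  0.02260798,
        1.37078803, -0.05689425]), 'qd': array([ 0.00090826,  0.00025361,  0.00275931, -0.0033912 ,  0.00098823,
       -0.00029922,  0.00029619]), 'joint_torque': array([-9.35311255e-04, -4.92572236e+01, -4.06119442e-01, -3.13399172e+01,
       -6.41707680e-02,  3.95422813e-02,  9.05928755e-05]), 'position': array([ 0.24796494, -0.60030434,  0.22156272]), 'tool_rot': array([-2.61065412e+00,  1.74601862e+00,  2.33575387e-03]), 'ft_force': array([-0.02549103, -0.01107088,  0.27014546]), 'torque': array([-0.02029152, -0.02281127, -0.05184266]), 'grip_width': 0.9986007876929287}
```

View pics/top0.png

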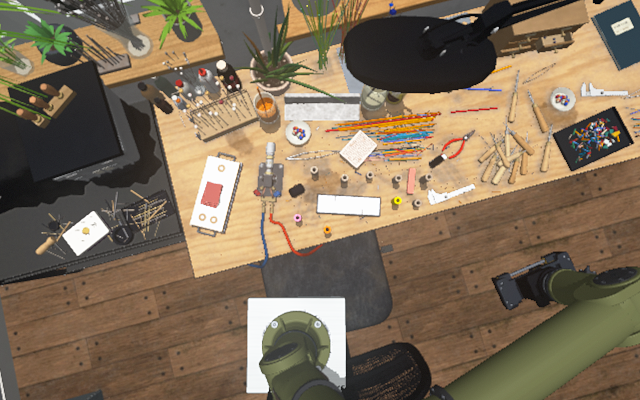

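View pics/side0.png

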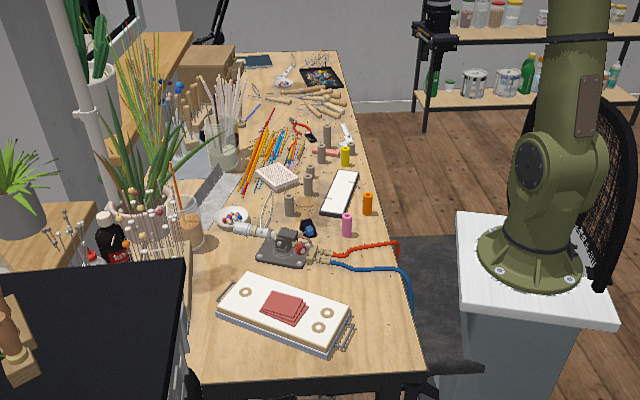

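Top: hearth at about (216,192), shelf at (349,205), clay posts around (314–428, 170–203), look-alikes pink (297,217), orange (327,230) and yellow (397,201). Side: the same things, posts at x 285–330, y 130–205. I'll zoom in on the posts.

```bash
python3 - <<'E'
from h import *
a=cv2.imread('pics/top0.png')[140:240,280:440];b=cv2.imread('pics/side0.png')[110:240,270:390]
a=cv2.resize(a,None,fx=4.5,fy=4.5,interpolation=cv2.INTER_CUBIC);b=cv2.resize(b,None,fx=4.5,fy=4.5,interpolation=cv2.INTER_CUBIC)
cv2.imwrite('pics/top0c.png',a);cv2.imwrite('pics/side0c.png',b)
E
```

```text
(no output)
```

View pics/top0c.png

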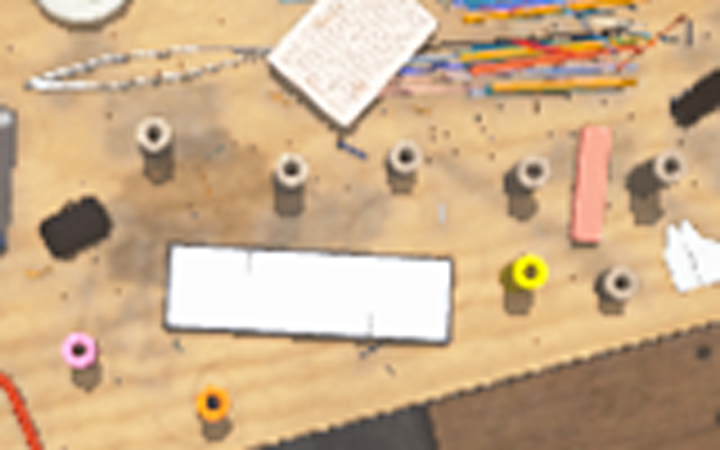

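View pics/side0c.png

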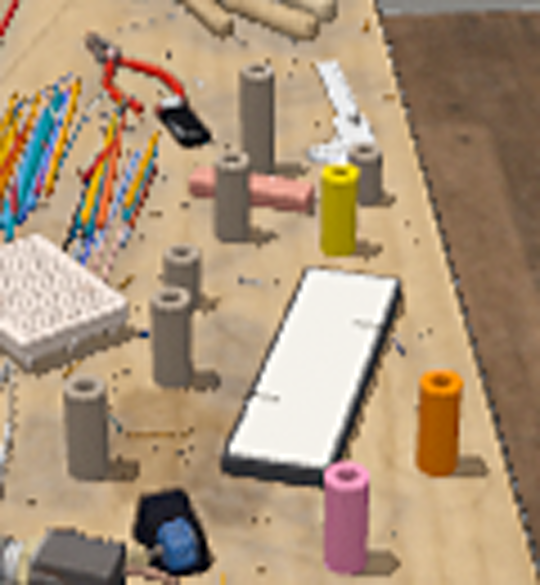

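Candidates in the top view: six clay posts P1 (314,170), P2 (344,178), P3 (370,175), P4 (399,178), P5 (429,177), P6 (418,203). The look-alikes (pink, orange, yellow) are excluded. In the side crop P5 looks tall, P3 and P6 short, and P1, P2, P4 equal. Next: triangulate them and measure the hearth and shelf.

```bash
python3 - <<'E'
from h import *
T=snap('top');S=snap('side')
tp=[(314.2,169.8),(344.4,177.8),(370,174.9),(398.7,178.2),(428.7,176.9),(417.8,203.3)]
sp=[(289.1,195.6),(308.2,176),(310.7,166.4),(321.8,145.3),(327.3,125.8),(351.1,143.3)]
for i,(a,b) in enumerate(zip(tp,sp)):
    p,e=tri(T,a,S,b);print('P%d'%(i+1),p.round(4),round(e,4),'r',np.hypot(*p[:2]).round(3))
def white(d,box):
    x0,y0,x1,y1=box;h=cv2.cvtColor(d['pixels'],cv2.COLOR_BGR2HSV);m=np.zeros(h.shape[:2],np.uint8)
    m[y0:y1,x0:x1]=cv2.inRange(h,(0,0,190),(180,40,255))[y0:y1,x0:x1]
    c=max(cv2.findContours(m,cv2.RETR_EXTERNAL,cv2.CHAIN_APPROX_NONE)[0],key=cv2.contourArea)
    return m,cv2.convexHull(c)
for nm,d,hb,sb in(('T',T,(185,145,248,240),(310,188,390,222)),('S',S,(210,265,360,352),(310,160,370,220))):
    m,hull=white(d,hb)
    P=np.array([onz(d,u,v,.030)[:2] for u,v in hull[:,0]],np.float32)
    r=cv2.minAreaRect(P);print(nm,'hearth',np.round(r[0],4),np.round(r[1],4),round(r[2],1))
    f=np.zeros_like(m);cv2.fillConvexPoly(f,hull,255);f=cv2.erode(f,np.ones((3,3)))
    q=cv2.bitwise_and(f,cv2.bitwise_not(m))
    for c in cv2.findContours(q,cv2.RETR_EXTERNAL,cv2.CHAIN_APPROX_NONE)[0]:
        if cv2.contourArea(c)<12: continue
        (u,v)=cv2.minAreaRect(c)[0]; x=onz(d,u,v,.030)
        Q=np.array([onz(d,a,b,.030)[:2] for a,b in c[:,0]],np.float32)
        print('  dark',round(u,1),round(v,1),x[:2].round(4),cv2.contourArea(c),np.round(cv2.minAreaRect(Q),3) if 0 else np.round(cv2.minAreaRect(Q)[1],3),round(cv2.minAreaRect(Q)[2],1))
    m,hull=white(d,sb)
    P=np.array([onz(d,u,v,.014)[:2] for u,v in hull[:,0]],np.float32)
    r=cv2.minAreaRect(P);print(nm,'shelf',np.round(r[0],4),np.round(r[1],4),round(r[2],1), np.round(cv2.minAreaRect(hull)[0],2))
E
```

```text
P1 [ 0.5635 -0.0621  0.0558] 0.0006 r 0.567
P2 [ 0.5369 -0.159   0.0565] 0.0003 r 0.56
P3 [ 0.5495 -0.2443  0.0343] 0.0003 r 0.601
P4 [ 0.5353 -0.3334  0.0554] 0.0004 r 0.631
P5 [ 0.5362 -0.4241  0.0747] 0.0002 r 0.684
P6 [ 0.4566 -0.3978  0.0359] 0.0022 r 0.606
T hearth [0.4926 0.2648] [0.1076 0.2337] 76.3
  dark 213.0 219.5 [0.4054 0.2675] 31.0 [0.021 0.02 ] 45.5
  dark 202.0 217.0 [0.4137 0.3034] 31.0 [0.02 0.02] 89.8
  dark 211.8 194.2 [0.4882 0.2731] 368.0 [0.059 0.078] 73.9
  dark 221.0 168.0 [0.5746 0.2447] 30.0 [0.02 0.02] 89.8
T shelf [ 0.4533 -0.1733] [0.2051 0.0584] 86.7 [348.12 204.72]
S hearth [0.4933 0.2651] [0.106  0.2296] 76.3
  dark 318.5 327.0 [0.4144 0.3035] 100.5 [0.024 0.023] 11.0
  dark 326.5 312.5 [0.4066 0.2668] 92.0 [0.025 0.022] 11.0
  dark 284.3 306.7 [0.4887 0.268 ] 1022.5 [0.067 0.087] 72.9
  dark 245.0 292.0 [0.5752 0.2458] 75.5 [0.024 0.022] 11.0
S shelf [ 0.4542 -0.1736] [0.2059 0.0562] 86.7 [339.17 191.07]
```

P1, P2 and P4 are the equal posts: z comes out at about 0.056, against 0.035 for P3 and P6 and 0.075 for P5. The hearth centre is (0.493,0.265) with heading −13.6°, and the ring positions agree between the two views to about 1 mm. First move: go above P4.

Call:
carry_out --motion '[[[0.287,0.268,-0.05],0.94],[[0.287,0.268,-0.05],0.94],[[0.287,0.268,-0.05],0.94],[[0.287,0.268,-0.05],0.94],[[0.287,0.268,-0.05],0.94],[[0.287,0.268,-0.05],0.94],[[0.287,0.268,-0.05],0.94],[[0.287,0.268,-0.05],0.94],[[0.287,0.268,-0.05],0.94],[[0.287,0.268,-0.05],0.94],[[0.287,0.268,-0.05],0.94],[[0.287,0.268,-0.05],0.94],[[0.287,0.268,-0.05],0.94],[[0.287,0.268,-0.05],0.94],[[0.287,0.268,-0.05],0.94],[[0.287,0.268,-0.05],0.94]]' --grip 0.0 --squeeze 25

```text
time: 1.8
position: [0.5351, -0.3329, 0.1726]
tool_rot: [3.119, -0.375, 0.0]
ft_force: [-0.4, -0.5, -1.1]
grip_width: 0.499
```

Call:
carry_out --motion '[[[0,0,-0.04],0],[[0,0,-0.08],0],[[0,0,-0.11],0],[[0,0,-0.13],0],[[0,0,-0.15],0],[[0,0,-0.15],0],[[0,0,-0.15],0]]'

```text
time: 2.5
position: [0.5353, -0.3327, 0.0228]
tool_rot: [-3.119, 0.374, 0.0]
ft_force: [0.8, -0.2, -0.6]
grip_width: 0.498
```

```bash
python3 - <<'E'
from h import *
d=snap('side');b=d['pixels'][50:210,240:400];t=snap('top')['pixels'][120:260,330:490]
cv2.imwrite('pics/g1.png',np.hstack([cv2.resize(b,(400,400),interpolation=cv2.INTER_CUBIC),cv2.resize(t,(400,400),interpolation=cv2.INTER_CUBIC)]));print(get_state()['ft_force'])
E
```

```text
[-0.17756377  0.43867088  0.49384664]
```

View pics/g1.png

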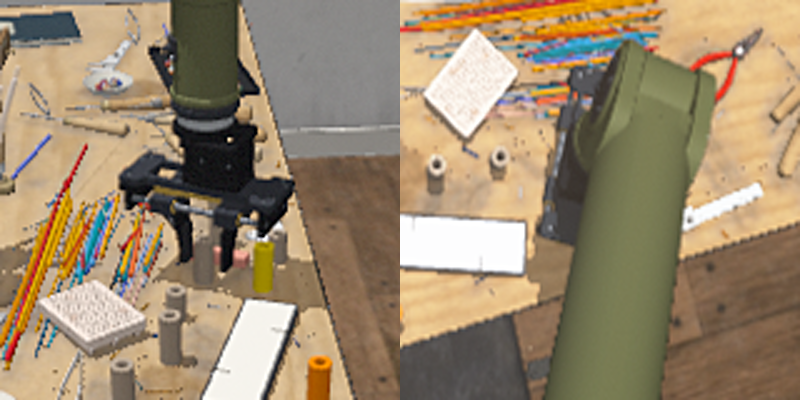

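The post stands between the fingers (left panel, about (205,260)) and the yellow look-alike at (264,265) is clear. Closing and lifting.

Call:
carry_out --motion '[[[0,0,0],0],[[0,0,0],0],[[0,0,0],0],[[0,0,0],0],[[0,0,0],0],[[0,0,0],0],[[0,0,0.02],0],[[0,0,0.06],0],[[0,0,0.11],0],[[0,0,0.16],0],[[0,0,0.18],0],[[0,0,0.18],0]]' --grip 1

```text
time: 3.8
position: [0.5372, -0.3337, 0.2069]
tool_rot: [3.116, -0.374, 0.01]
ft_force: [-0.1, -0.4, -0.9]
grip_width: 0.265
```

Call:
carry_out --motion '[[[-0.12,0.637,0],0],[[-0.12,0.637,0],0],[[-0.12,0.637,0],0],[[-0.12,0.637,0],0],[[-0.12,0.637,0],0],[[-0.12,0.637,0],0],[[-0.12,0.637,0],0],[[-0.12,0.637,0],0],[[-0.12,0.637,0],0],[[-0.12,0.637,0],0],[[-0.12,0.637,0],0],[[-0.12,0.637,0],0],[[-0.12,0.637,0],0],[[-0.12,0.637,0],0],[[-0.12,0.637,-0.05],0],[[-0.12,0.637,-0.1],0],[[-0.12,0.637,-0.12],0],[[-0.12,0.637,-0.13],0],[[-0.12,0.637,-0.13],0],[[-0.12,0.637,-0.13],0]]'

```text
time: 5.8
position: [0.4157, 0.3045, 0.0733]
tool_rot: [-3.118, 0.375, -0.001]
ft_force: [0.4, -0.3, 0.5]
grip_width: 0.274
```

```bash
python3 - <<'E'
from h import *
d=snap('side');s=get_state();print(s['position'],s['ft_force'],s['grip_width'])
b=d['pixels'][190:360,190:390]
cv2.imwrite('pics/p1.png',cv2.resize(b,None,fx=4,fy=3.5,interpolation=cv2.INTER_CUBIC))
E
```

```text
[0.41607816 0.30477948 0.0738042 ] [0.27856017 0.77651815 0.33229476] 0.26728026004954036
```

View pics/p1.png

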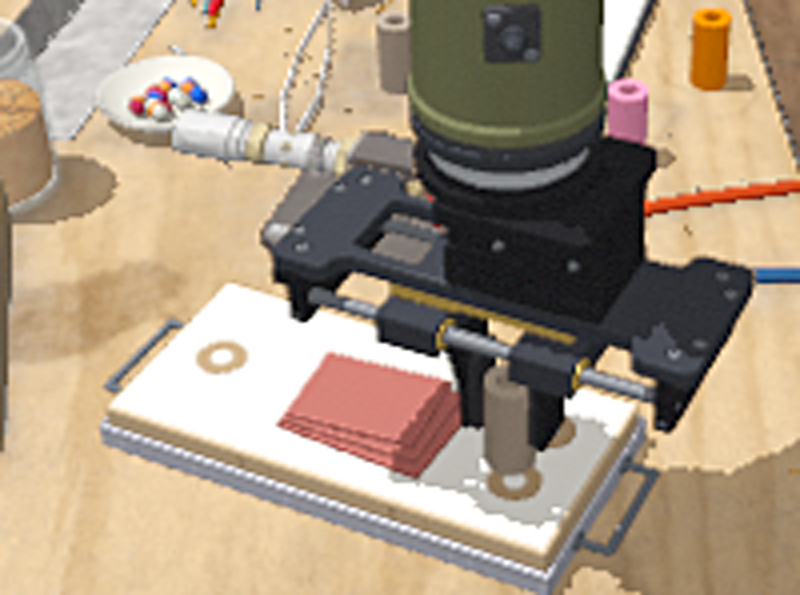

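The post hangs upright over the near ring (crop (512,480)). Lowering it.

Call:
carry_out --motion '[[[-0.001,-0.001,-0.008],0],[[-0.001,-0.001,-0.014],0],[[-0.001,-0.001,-0.018],0],[[-0.001,-0.001,-0.02],0],[[-0.001,-0.001,-0.021],0],[[-0.001,-0.001,-0.022],0],[[-0.001,-0.001,-0.022],0],[[-0.001,-0.001,-0.022],0]]'

```text
time: 6.65
position: [0.4146, 0.3032, 0.0527]
tool_rot: [3.117, -0.375, 0.002]
ft_force: [-4.1, -5.2, 18.6]
grip_width: 0.268
```

Call:
carry_out --motion '[[[-0.001,-0.001,-0.021],0],[[-0.001,-0.001,-0.021],0],[[-0.001,-0.001,-0.021],0],[[-0.001,-0.001,-0.021],0],[[-0.001,-0.001,0],0],[[-0.001,-0.001,0.04],0],[[-0.001,-0.001,0.09],0],[[-0.001,-0.001,0.13],0],[[-0.001,-0.001,0.13],0]]' --grip 0.1

```text
time: 7.55
position: [0.4151, 0.3046, 0.1855]
tool_rot: [-3.115, 0.374, -0.011]
ft_force: [-0.3, -0.3, -0.1]
grip_width: 0.45
```

My last rows were relative to the already-lowered pose, so the tool went about 21 mm too deep while releasing. I'll check the post now.

```bash
python3 - <<'E'
from h import *
d=snap('side');s=get_state();print(s['position'],s['ft_force'],s['grip_width'],s['time'])
b=d['pixels'][230:370,200:370]
cv2.imwrite('pics/p1b.png',cv2.resize(b,None,fx=4,fy=4,interpolation=cv2.INTER_CUBIC))
E
```

```text
[0.41396754 0.30307941 0.18266721] [ 0.93699918 -0.89638721 -0.34875933] 0.4472498890965037 7.6
```

View pics/p1b.png

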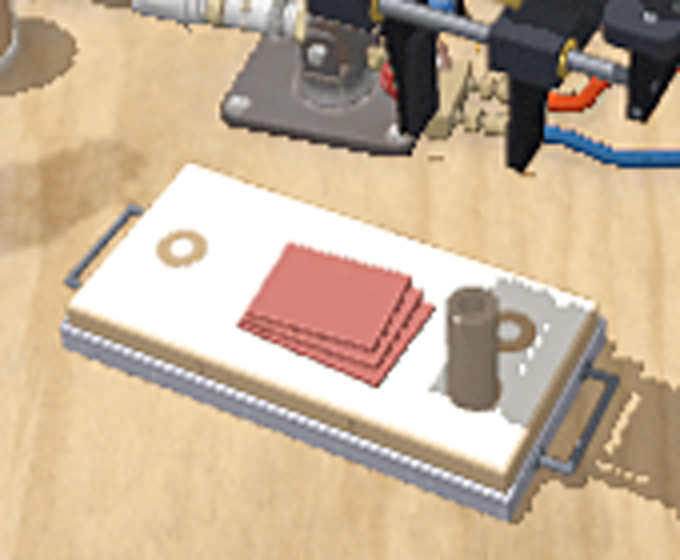

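The post stands upright on the near ring. Next is P1.

Call:
carry_out --motion '[[[0.15,-0.365,0],0],[[0.15,-0.365,0],0],[[0.15,-0.365,0],0],[[0.15,-0.365,0],0],[[0.15,-0.365,0],0],[[0.15,-0.365,0],0],[[0.15,-0.365,0],0],[[0.15,-0.365,0],0],[[0.15,-0.365,0],0],[[0.15,-0.365,0],0],[[0.15,-0.365,0],0],[[0.15,-0.365,0],0],[[0.15,-0.365,-0.04],0],[[0.15,-0.365,-0.08],0],[[0.15,-0.365,-0.11],0]]' --grip 0

```text
time: 9.1
position: [0.5619, -0.0614, 0.0687]
tool_rot: [3.119, -0.371, -0.002]
ft_force: [-0.3, -0.6, -0.1]
grip_width: 0.5
```

Call:
carry_out --motion '[[[0,0,-0.02],0],[[0,0,-0.04],0],[[0,0,-0.049],0],[[0,0,-0.049],0],[[0,0,-0.049],0]]'

```text
time: 9.6
position: [0.5637, -0.0622, 0.0225]
tool_rot: [3.119, -0.373, 0.002]
ft_force: [0.9, -0.5, 0.2]
grip_width: 0.496
```

Call:
carry_out --motion '[[[0,0,0],0],[[0,0,0],0],[[0,0,0],0],[[0,0,0],0],[[0,0,0],0],[[0,0,0],0],[[0,0,0.02],0],[[0,0,0.06],0],[[0,0,0.11],0],[[0,0,0.16],0],[[0,0,0.18],0],[[0,0,0.18],0]]' --grip 1

```text
time: 10.8
position: [0.5653, -0.0627, 0.2053]
tool_rot: [3.118, -0.374, 0.011]
ft_force: [-0.5, -0.1, -0.6]
grip_width: 0.267
```

Call:
carry_out --motion '[[[-0.158,0.329,0],0],[[-0.158,0.329,0],0],[[-0.158,0.329,0],0],[[-0.158,0.329,0],0],[[-0.158,0.329,0],0],[[-0.158,0.329,0],0],[[-0.158,0.329,0],0],[[-0.158,0.329,0],0],[[-0.158,0.329,0],0],[[-0.158,0.329,0],0],[[-0.158,0.329,0],0],[[-0.158,0.329,-0.05],0],[[-0.158,0.329,-0.1],0],[[-0.158,0.329,-0.12],0],[[-0.158,0.329,-0.129],0],[[-0.158,0.329,-0.129],0],[[-0.158,0.329,-0.129],0],[[-0.158,0.329,-0.129],0],[[-0.158,0.329,-0.129],0]]'

```text
time: 12.7
position: [0.4062, 0.2666, 0.0738]
tool_rot: [-3.118, 0.375, -0.004]
ft_force: [-0.6, 0.2, -0.8]
grip_width: 0.27
```

```bash
python3 - <<'E'
from h import *
d=snap('side');s=get_state();print(s['position'],s['ft_force'],s['grip_width'])
b=d['pixels'][210:370,200:400]
cv2.imwrite('pics/p2.png',cv2.resize(b,None,fx=3.5,fy=3.5,interpolation=cv2.INTER_CUBIC))
E
```

```text
[0.40598811 0.26646835 0.07360277] [-0.43144619  0.01043828 -0.25425928] 0.26578195548543143
```

View pics/p2.png

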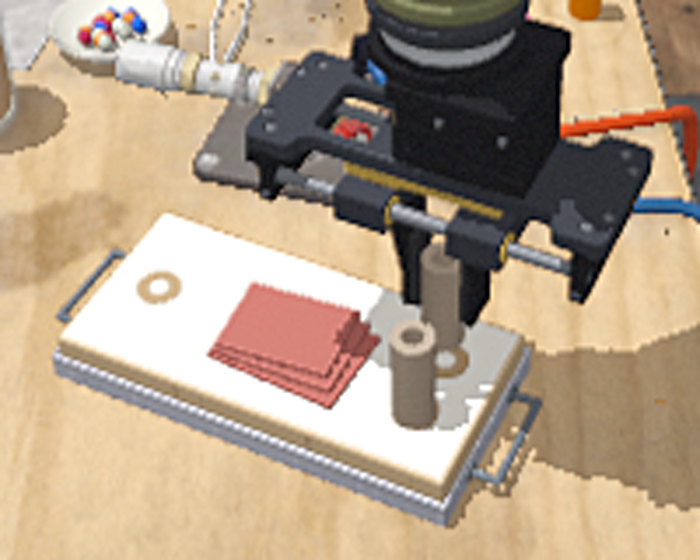

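Over the second ring, clear of the first post. Lowering, then releasing with zero shift.

Call:
carry_out --motion '[[[0,0,-0.008],0],[[0,0,-0.014],0],[[0,0,-0.018],0],[[0,0,-0.02],0],[[0,0,-0.021],0],[[0,0,-0.022],0],[[0,0,-0.022],0]]'

```text
time: 13.45
position: [0.4049, 0.2662, 0.0519]
tool_rot: [3.117, -0.374, -0.001]
ft_force: [-5.4, -3.0, 15.1]
grip_width: 0.265
```

Call:
carry_out --motion '[[[0,0,0.001],0],[[0,0,0.001],0],[[0,0,0.001],0],[[0,0,0.001],0],[[0,0,0.01],0],[[0,0,0.04],0],[[0,0,0.09],0],[[0,0,0.13],0],[[0,0,0.13],0]]' --grip 0.1

```text
time: 14.35
position: [0.4082, 0.2688, 0.1865]
tool_rot: [-3.115, 0.374, -0.015]
ft_force: [0.7, 0.6, 1.4]
grip_width: 0.451
```

Call:
carry_out --motion '[[[0.131,-0.426,0],0],[[0.131,-0.426,0],0],[[0.131,-0.426,0],0],[[0.131,-0.426,0],0],[[0.131,-0.426,0],0],[[0.131,-0.426,0],0],[[0.131,-0.426,0],0],[[0.131,-0.426,0],0],[[0.131,-0.426,0],0],[[0.131,-0.426,0],0],[[0.131,-0.426,0],0],[[0.131,-0.426,0],0],[[0.131,-0.426,0],0],[[0.131,-0.426,-0.04],0],[[0.131,-0.426,-0.08],0],[[0.131,-0.426,-0.11],0]]' --grip 0

```text
time: 15.95
position: [0.5353, -0.1583, 0.069]
tool_rot: [3.119, -0.371, -0.001]
ft_force: [-0.3, 0.3, 0.0]
grip_width: 0.499
```

Call:
carry_out --motion '[[[0,0,-0.02],0],[[0,0,-0.04],0],[[0,0,-0.049],0],[[0,0,-0.049],0],[[0,0,-0.049],0]]'

```text
time: 16.45
position: [0.5369, -0.1594, 0.0225]
tool_rot: [3.119, -0.373, 0.002]
ft_force: [0.7, -0.0, 1.0]
grip_width: 0.501
```

Call:
carry_out --motion '[[[0,0,0],0],[[0,0,0],0],[[0,0,0],0],[[0,0,0],0],[[0,0,0],0],[[0,0,0],0],[[0,0,0.02],0],[[0,0,0.06],0],[[0,0,0.11],0],[[0,0,0.16],0],[[0,0,0.18],0],[[0,0,0.18],0]]' --grip 1

```text
time: 17.65
position: [0.5382, -0.1601, 0.2053]
tool_rot: [3.117, -0.374, 0.01]
ft_force: [0.0, -0.7, -0.4]
grip_width: 0.265
```

Call:
carry_out --motion '[[[0.039,0.4045,0],0],[[0.039,0.4045,0],0],[[0.039,0.4045,0],0],[[0.039,0.4045,0],0],[[0.039,0.4045,0],0],[[0.039,0.4045,0],0],[[0.039,0.4045,0],0],[[0.039,0.4045,0],0],[[0.039,0.4045,0],0],[[0.039,0.4045,0],0],[[0.039,0.4045,0],0],[[0.039,0.4045,0],0],[[0.039,0.4045,-0.05],0],[[0.039,0.4045,-0.1],0],[[0.039,0.4045,-0.12],0],[[0.039,0.4045,-0.129],0],[[0.039,0.4045,-0.129],0],[[0.039,0.4045,-0.129],0],[[0.039,0.4045,-0.129],0]]'

```text
time: 19.55
position: [0.5766, 0.2451, 0.0747]
tool_rot: [-3.118, 0.375, -0.005]
ft_force: [-0.7, -0.2, -1.2]
grip_width: 0.272
```

Call:
carry_out --motion '[[[0,0,-0.008],0],[[0,0,-0.014],0],[[0,0,-0.018],0],[[0,0,-0.02],0],[[0,0,-0.021],0],[[0,0,-0.022],0],[[0,0,-0.022],0]]'

```text
time: 20.25
position: [0.5749, 0.2446, 0.0521]
tool_rot: [3.118, -0.374, -0.0]
ft_force: [-4.1, -2.3, 10.0]
grip_width: 0.269
```

Call:
carry_out --motion '[[[0,0,0.001],0],[[0,0,0.001],0],[[0,0,0.001],0],[[0,0,0.001],0],[[0,0,0.01],0],[[0,0,0.04],0],[[0,0,0.09],0],[[0,0,0.13],0],[[0,0,0.13],0]]' --grip 0.1

```text
time: 21.15
position: [0.5783, 0.2473, 0.188]
tool_rot: [-3.114, 0.373, -0.016]
ft_force: [0.4, 0.4, -1.0]
grip_width: 0.452
```

Call:
carry_out --motion '[[[-0.122,-0.419,0],0.18],[[-0.122,-0.419,0],0.18],[[-0.122,-0.419,0],0.18],[[-0.122,-0.419,0],0.18],[[-0.122,-0.419,0],0.18],[[-0.122,-0.419,0],0.18],[[-0.122,-0.419,0],0.18],[[-0.122,-0.419,0],0.18],[[-0.122,-0.419,0],0.18],[[-0.122,-0.419,0],0.18],[[-0.122,-0.419,0],0.18],[[-0.122,-0.419,0],0.18],[[-0.122,-0.419,0],0.18],[[-0.122,-0.419,0],0.18]]' --grip -1 --squeeze 45

```text
time: 22.55
position: [0.4536, -0.173, 0.1806]
tool_rot: [-3.14, 0.089, -0.0]
ft_force: [0.4, -0.5, -0.0]
grip_width: 0.999
```

```bash
python3 - <<'E'
from h import *
S=snap('side');T=snap('top');s=get_state();print(s['position'],s['tool_rot'],s['ft_force'],s['grip_width'],s['time'])
b=cv2.resize(S['pixels'][230:370,200:370],None,fx=2.4,fy=2.4,interpolation=cv2.INTER_CUBIC)
t=cv2.resize(T['pixels'][140:244,176:256],(320,416),interpolation=cv2.INTER_CUBIC)
c=np.zeros((416,736,3),np.uint8);c[:336,:408]=b;c[:,410:730]=t
cv2.imwrite('pics/all.png',c)
for q in[(.4147,.3035),(.4057,.2665),(.5754,.2450)]:
    print(proj(S,(*q,.088)),proj(S,(*q,.03)),proj(T,(*q,.088)))
E
```

```text
[ 0.45347196 -0.17347031  0.18058362] [ 3.14025649e+00 -9.00338982e-02  1.17989150e-04] [-0.62728512 -0.2861321  -0.06546015] 1.000192034369133 22.65
[318.03851074 305.03017726] [318.3615102  326.99402455] [195.98425015 215.94585388]
[326.99546999 290.63416579] [326.97810886 312.42825383] [207.87721753 218.8143108 ]
[242.08407342 270.23743442] [245.04611502 291.69939911] [215.92077876 164.5576691 ]
```

View pics/all.png

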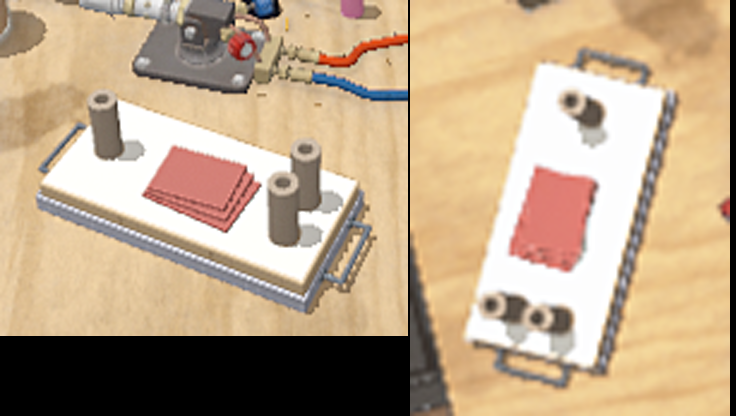

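All three posts stand upright on their rings: the bores project within about 1 px of the expected places in both views, and the glass is where it was. Next is the shelf.

Call:
carry_out --motion '[[[0,-0.0005,-0.04],0],[[0,-0.0005,-0.08],0],[[0,-0.0005,-0.12],0],[[0,-0.0005,-0.145],0],[[0,-0.0005,-0.16],0],[[0,-0.0005,-0.17],0],[[0,-0.0005,-0.175],0],[[0,-0.0005,-0.177],0],[[0,-0.0005,-0.177],0],[[0,-0.0005,-0.177],0]]'

```text
time: 23.65
position: [0.4539, -0.1751, 0.0045]
tool_rot: [3.139, -0.093, 0.002]
ft_force: [0.5, -0.6, -0.3]
grip_width: 1.002
```

Call:
carry_out --motion '[[[0,0,0],0],[[0,0,0],0],[[0,0,0],0],[[0,0,0],0],[[0,0,0],0],[[0,0,0],0],[[0,0,0.005],0],[[0,0,0.015],0],[[0,0,0.03],0],[[0,0,0.05],0],[[0,0,0.05],0],[[0,0,0.05],0],[[0,0,0.05],0]]' --grip 1 --squeeze 45

```text
time: 24.95
position: [0.4525, -0.1746, 0.053]
tool_rot: [-3.14, 0.093, 0.002]
ft_force: [-0.1, 0.2, -4.3]
grip_width: 0.727
```

```bash
python3 - <<'E'
from h import *
S=snap('side');s=get_state();print(s['position'],s['tool_rot'],s['ft_force'],s['torque'],s['grip_width'],s['time'])
cv2.imwrite('pics/sh1.png',cv2.resize(S['pixels'][60:240,240:420],None,fx=3,fy=3,interpolation=cv2.INTER_CUBIC))
E
```

```text
[ 0.45232286 -0.17454715  0.05278853] [-3.13963695e+00  9.27508938e-02  2.34512172e-03] [-0.11300096  0.52452723 -4.22594116] [-0.04000729 -0.02276121  0.00651914] 0.7284890949724904 25.0
```

View pics/sh1.png

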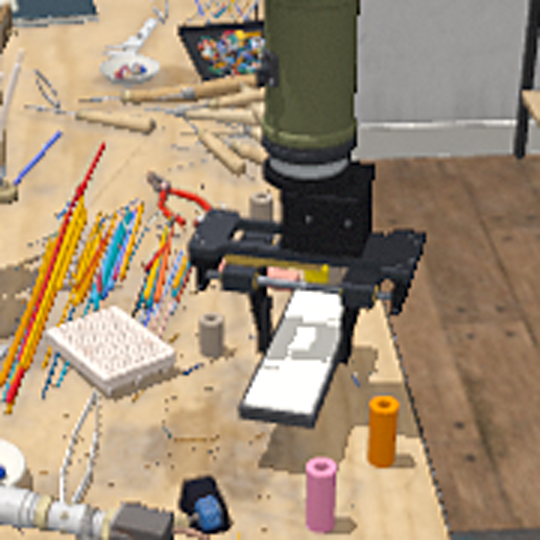

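Shelf held level (opening about 63 mm, load about 4.3 N). Lifting, carrying and turning it.

Call:
carry_out --motion '[[[0,0,0.03],0],[[0,0,0.06],0],[[0,0,0.09],0],[[0,0,0.12],0],[[0,0,0.14],0],[[0,0.01,0.15],0.03],[[0,0.03,0.15],0.1],[[0,0.055,0.15],0.19],[[0,0.08,0.15],0.28],[[0,0.105,0.15],0.37],[[0,0.13,0.15],0.46],[[0,0.155,0.15],0.55],[[0,0.18,0.15],0.64],[[0.005,0.205,0.15],0.73],[[0.01,0.23,0.15],0.82],[[0.015,0.255,0.15],0.91],[[0.02,0.28,0.15],1.0],[[0.025,0.305,0.15],1.09],[[0.03,0.33,0.15],1.18],[[0.035,0.355,0.15],1.26]]'

```text
time: 27.0
position: [0.487, 0.1817, 0.2023]
tool_rot: [-2.586, -1.782, 0.003]
ft_force: [-0.4, 0.9, -4.5]
grip_width: 0.725
```

Call:
carry_out --motion '[[[0.002,0.025,0],0.06],[[0.004,0.05,0],0.1],[[0.005,0.07,0],0.13],[[0.0055,0.08,0],0.132],[[0.0055,0.085,0],0.132],[[0.0055,0.085,-0.02],0.132],[[0.0055,0.085,-0.05],0.132],[[0.0055,0.085,-0.07],0.132],[[0.0055,0.085,-0.08],0.132],[[0.0055,0.085,-0.08],0.132],[[0.0055,0.085,-0.08],0.132],[[0.0055,0.085,-0.08],0.132]]'

```text
time: 28.2
position: [0.4946, 0.2656, 0.1249]
tool_rot: [2.469, 1.941, 0.003]
ft_force: [-0.5, 0.0, -3.3]
grip_width: 0.729
```

```bash
python3 - <<'E'
from h import *
S=snap('side');T=snap('top');s=get_state();print(s['position'],s['tool_rot'],s['ft_force'],s['torque'],s['grip_width'],s['time'])
r=s['tool_rot'];print('head',np.degrees(2*np.arctan2(r[1],r[0])))
b=cv2.resize(S['pixels'][180:370,190:390],(400,380),interpolation=cv2.INTER_CUBIC)
t=cv2.resize(T['pixels'][130:250,170:270],(400,480),interpolation=cv2.INTER_CUBIC)
c=np.zeros((480,800,3),np.uint8);c[:380,:400]=b;c[:,400:]=t
cv2.imwrite('pics/sh2.png',c)
E
```

```text
[0.49437753 0.26556559 0.12471004] [2.46895429 1.94154196 0.00296225] [-0.21548231 -0.38425589 -3.82738252] [ 0.10424726 -0.12243934  0.00955589] 0.7230312916897391 28.3
head 76.36176796380958
```

View pics/sh2.png

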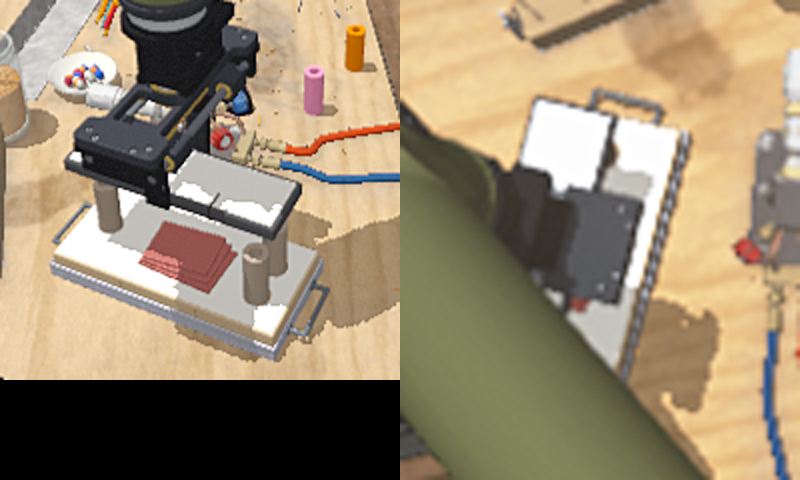

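Shelf aligned over the posts. Lowering slowly.

Call:
carry_out --motion '[[[-0.0005,-0.0005,-0.01],0],[[-0.0005,-0.0005,-0.02],0],[[-0.0005,-0.0005,-0.025],0],[[-0.0005,-0.0005,-0.028],0],[[-0.0005,-0.0005,-0.03],0],[[-0.0005,-0.0005,-0.031],0],[[-0.0005,-0.0005,-0.032],0],[[-0.0005,-0.0005,-0.032],0],[[-0.0005,-0.0005,-0.032],0]]'

```text
time: 29.2
position: [0.4934, 0.2649, 0.0918]
tool_rot: [2.469, 1.942, 0.001]
ft_force: [-0.6, -0.4, -3.4]
grip_width: 0.73
```

Call:
carry_out --motion '[[[0,0,-0.0005],0],[[0,0,-0.001],0],[[0,0,-0.001],0],[[0,0,-0.001],0]]'

```text
time: 29.6
position: [0.4936, 0.265, 0.0918]
tool_rot: [2.469, 1.942, 0.001]
ft_force: [-1.0, -1.4, 5.8]
grip_width: 0.732
```

Contact. Releasing and withdrawing upwards, then away.

Call:
carry_out --motion '[[[0,0,0],0],[[0,0,0],0],[[0,0,0],0],[[0,0,0],0],[[0,0,0],0],[[0,0,0],0],[[0,0,0.01],0],[[0,0,0.025],0],[[0,0,0.05],0],[[0,0,0.09],0],[[0,0,0.13],0],[[0,0,0.13],0]]' --grip -1

```text
time: 30.8
position: [0.4958, 0.2675, 0.2276]
tool_rot: [2.466, 1.941, 0.017]
ft_force: [0.6, 0.4, 0.1]
grip_width: 1.0
```

Call:
carry_out --motion '[[[0,-0.05,0],0],[[0,-0.1,0],0],[[0,-0.15,0],0],[[0,-0.2,0],0],[[0,-0.25,0],0],[[0,-0.3,0],0],[[0,-0.3,0],0],[[0,-0.3,0],0],[[0,-0.3,0],0]]'

```text
time: 31.7
position: [0.4934, -0.0335, 0.221]
tool_rot: [2.467, 1.945, 0.001]
ft_force: [0.4, 0.1, -0.9]
grip_width: 0.994
```

```bash
python3 - <<'E'
from h import *
S=snap('side');T=snap('top');s=get_state();print(s['position'],s['ft_force'],s['grip_width'],s['time'])
b=cv2.resize(S['pixels'][220:370,200:370],(450,400),interpolation=cv2.INTER_CUBIC)
t=cv2.resize(T['pixels'][140:244,176:256],(320,416),interpolation=cv2.INTER_CUBIC)
c=np.zeros((416,770,3),np.uint8);c[:400,:450]=b;c[:,450:]=t
cv2.imwrite('pics/fin.png',c)
e=np.radians(-13.6);u=np.array([np.cos(e),np.sin(e)]);v=np.array([-u[1],u[0]]);o=np.array([.4928,.265])
for z in(.088,.102):
  for a,bb in((1,1),(1,-1),(-1,-1),(-1,1)):
    p=o+a*.106*u+bb*.032*v;q=proj(S,(*p,z));w=proj(T,(*p,z))
    print(z,a,bb,'view S',((q-[200,220])*[450/170,400/150]).round(0),'T',((w-[176,140])*4+[450,0]).round(0))
E
```

```text
[ 0.49335414 -0.03316273  0.22088068] [ 1.18897349  0.04281086 -0.27687859] 0.9958688938299037 31.8
0.088 1 1 view S [ 62. 154.] T [577.  63.]
0.088 1 -1 view S [111.  99.] T [656.  82.]
0.088 -1 -1 view S [372. 185.] T [587. 346.]
0.088 -1 1 view S [333. 251.] T [507. 326.]
0.102 1 1 view S [ 59. 140.] T [572.  59.]
0.102 1 -1 view S [109.  84.] T [651.  78.]
0.102 -1 -1 view S [372. 170.] T [581. 345.]
0.102 -1 1 view S [333. 236.] T [500. 326.]
```

View pics/fin.png

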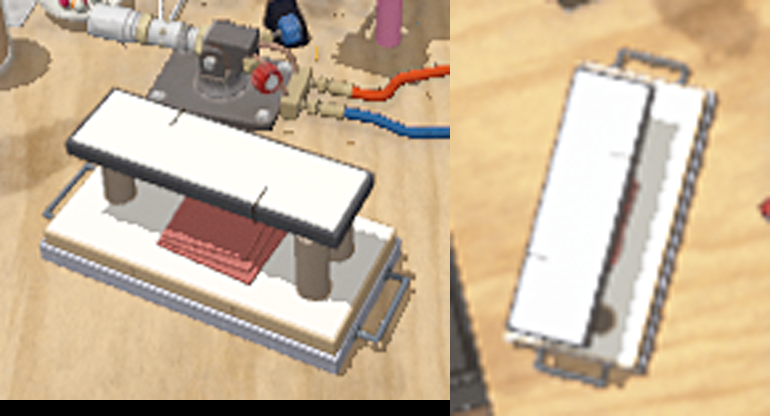

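The shelf lies level on three posts. I'll measure its pose precisely with the mask before handing in.

```bash
python3 - <<'E'
from h import *
for n,box in(('top',(185,145,250,235)),('side',(222,250,345,312))):
    d=snap(n);h=cv2.cvtColor(d['pixels'],cv2.COLOR_BGR2HSV);x0,y0,x1,y1=box
    m=np.zeros(h.shape[:2],np.uint8);m[y0:y1,x0:x1]=cv2.inRange(h,(0,0,190),(180,40,255))[y0:y1,x0:x1]
    k=cv2.connectedComponentsWithStats(m,connectivity=4);l=k[1][tuple(int(t) for t in proj(d,(.4928,.265,.102))[::-1])]
    c=cv2.findContours((k[1]==l).astype(np.uint8),cv2.RETR_EXTERNAL,cv2.CHAIN_APPROX_NONE)[0][0]
    P=np.array([onz(d,u,v,.102)[:2] for u,v in c[:,0]],np.float32);r=cv2.minAreaRect(P);print(n,np.round(r[0],4),np.round(r[1],4),round(r[2],1))
E
```

```text
top [0.4901 0.2648] [0.0591 0.2197] 76.5
side [0.4909 0.2646] [0.0571 0.2031] 76.4
```

```bash
python3 -c "
from bench import ticket;print(ticket.close_job())"
```

```text
the job is handed in; nothing more can be done
None
```

The second level is set up and handed in, at about 32 s of the 106 s allowed. The three equal 58 mm posts stand on the three ring marks. The shelf went on only after all three were up, and the gripper is clear of it.

**Last checks:**
- **Posts:** before the shelf went on, all three stood upright. Their bores were within about 1 px of the expected places in both views.
- **Shelf:** it looks level, and its angle is within about 0.2° of the hearth's. Its centre measured about 2–2.5 mm towards the two-post end in the side view. I left that as it was, since it is close to the 2 mm camera error. The top-view figure agrees roughly, but its outline ran too long (220 mm against 212 mm).
- **Glass stack:** it looked where it had been, by eye only. I did not measure it again at the end.
- **Odd posts and coloured look-alikes:** none was gripped, and none was seen to move in the pictures I took. I did not look at them all again at the end.

**One mistake:** when releasing the first post I gave the shifts from the wrong starting pose. The tool pushed about 21 mm too low while the fingers opened. I do not know the peak force in that moment. The picture straight afterwards showed the post upright on its mark.

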